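# Set a tile course and hold it with a square

## Robot

A 6-joint arm with a two-finger parallel gripper is mounted at the origin on the work surface. World frame = base frame: x ahead of the robot, y to its left, z up, the work surface at z = 0. Lengths are in m, angles in rad, forces in N, time in s.
With the tool pointing down it reaches from about 0.375 to 0.9 m from the base axis. Payload 3.1 kg.
Tool frame: the origin (TCP) lies at the very end of the fingers, on their centre line; the grasp point (between the pads) lies 19 mm behind it; z points along the fingers, y is the line along which they close (so a half turn about z gives the same grasp; the last joint's range is limited). The gripper opens to 85 mm and grips with 20 to 120 N. Pads are 22 mm wide; open, the fingers measure 114 mm over their backs; the gripper's body (76 mm by 85 mm) begins 54 mm behind the grasp point. The pads swing forward as they close: fully open they stand 13 mm farther back than shut.
Start: joints at [0.985, 0.527, 1.433, -0, 1.181, -0.178], TCP at [0.248, 0.574, 0.203] pointing down, gripper open.
Joint ranges: [-3.08, 3.08], [-0.75, 2.2], [0.22, 2.44], [-1.43, 4.57], [0, 2.65], [-2.85, 2.85]. Speed limits (rad/s): [2.79, 2.79, 3.14, 3.14, 3.14, 3.14].

## Interface

Orientations are given as a unit quaternion [w, x, y, z].
In Python, from rig import robot gives the robot as it stands. The module is installed in compiled form; this text tells all that it offers.
- The arm moves only by the tool drive_tool, never from a script. Its argument "increments" is text: rows parted by semicolons, each of 7 numbers parted by spaces: the shift along the world's x, y, z each as a share of 50 mm, from -1 to 1, then the turn, a rotation vector about the world's x, y, z each as a share of 180 degrees, from -1 to 1, then the closure, from -1 (fully open) to 1 (shut). In form: x y z wx wy wz grip; .... A call has 1 to 10 rows; each row shifts and turns the commanded pose from where the row before left it; what a row does not reach is not made up. A row lasts 1/8 s, in which the tool goes at most 62.5 mm and 10.7 degrees, less where a joint would pass 70% of its speed; a pose out of reach is approached as far as the arm can. A call with a number of a shift or a turn outside -1 to 1 is refused whole. A call with a gripper value outside its range is refused whole. The fingers move at their own pace and stop on an object; "squeeze" is the grip in N (left out, the last holds). Time passes only in rows, so rows that do not move let the fingers close. It gives the time, the measured TCP pose, the force, the opening and the grip force at its end, in the units of the state.
- robot.get_obs(): the state, without advancing time (a new reading comes with each control period).
- robot.snapshot(name): name is "scene" or "top" or "wrist"; returns (picture, depth): 420x560x3 uint8, blue, green, red; 420x560 float32, m along the optical axis (not along the pixel's ray), 0 where there is no reading.
- robot.camera_info(name): a dict with "camera_matrix" (3x3 intrinsics, pixels), "rvec" (rotation vector, rad) and "tvec" (3), from world to camera coordinates, as OpenCV has them. Camera axes: x right, y down, z forward; pixel columns grow to the right and rows downward; lengths in m; the calibration is good to about 2 mm. A picture is of the moment at which its call begins: read the wrist's pose just before it. camera_info takes no time and is no camera call; for the wrist camera it gives the pose at the moment of the call.
- robot.hand_in(): hands the job in; it is judged then, once.
Trained networks look in the newest picture that a camera, given by its name, has taken for a name from the list of things; names that differ only in an ending like _2 or _b are one class to them, and where a whole thing is asked for, a point or a joint stands for the part that bears it (a point fixed in the world has none). Each returns a list of dicts, best first, with "p" (0 to 1); they miss things now and then, are a little off and sometimes report something else, mostly with a low value. They report only what shows in the picture. A call takes as long as a camera call. They do not tell look-alikes from the thing itself.
- robot.spot_in(camera, label): "centre" ([x, y, z] in m, in world coordinates, good to about 4 mm: the middle of the surface that is visible of it).
- robot.outline_of(camera, label): "pixels" (420x560 bool, what is visible of it).
- robot.pinpoint(camera, label): "centre" ([x, y, z] in m, in world coordinates, good to about 4 mm: a listed point, or the origin of a listed thing).
The state is a dict: "t": time; "joint_pos": joint angles; "joint_vel": joint speeds; "joint_efforts": joint torques, N m; "ee_pos": TCP position; "ee_rot": TCP orientation; "ft_force": force on the tool from outside, world axes, zero at the start; "wrist_torque": the same for the moment, N m; "opening": finger opening in m; "finger_force": force on a finger pad.
Only numpy, scipy, OpenCV 4.12 (cv2) and the standard library are available. Lean on these libraries where they do the work, as an engineer would, in place of code of your own. Each camera call takes 0.05 s, during which the arm holds its last target. There are 200 camera calls.

## Task

Nudge the three loose white tiles straight back so that they sit flush against the long blue upstand in one straight row, leaving the yellow square where it lies until the row is done. Then take the square by its red knob and press it, flat on the worktop, into the corner between the front of the tile row and the side upstand, so that its long arm bears along the tiles and its short arm bears along the side upstand; finish while still holding it pressed there, as if adhesive were setting, and leave the bottles and the tub alone.

Things in the scene. Friction and masses are not known exactly. Their poses are not given: they have to be found in the camera images.
- upstand: Blue fixed L-shaped upstand on the black worktop, 30 mm high, 20 mm thick. Origin: inside corner of its two inner faces, at worktop level; z up. +x points squarely into the long back upstand: its face is the plane x = 0, from the corner to y = -215 mm. The side upstand's face is the plane y = 0, from the corner to x = -190 mm. With the tiles flush, the row's front lies at x = -50 mm.
- tile1_center (a point): Centre of the first loose white ceramic tile counted from the side upstand, 50 x 50 mm and 15 mm thick (about 0.09 kg), lying flat on the worktop in front of the back upstand; it slides easily. Its x axis points roughly to the back upstand. Flush, the centre is at x = -25 mm in the upstand's frame.
- tile2_center (a point): Centre of the second loose white ceramic tile counted from the side upstand, 50 x 50 mm and 15 mm thick (about 0.09 kg), lying flat on the worktop in front of the back upstand; it slides easily. Its x axis points roughly to the back upstand. Flush, the centre is at x = -25 mm in the upstand's frame.
- tile3_center (a point): Centre of the third loose white ceramic tile counted from the side upstand, 50 x 50 mm and 15 mm thick (about 0.09 kg), lying flat on the worktop in front of the back upstand; it slides easily. Its x axis points roughly to the back upstand. Flush, the centre is at x = -25 mm in the upstand's frame.
- square_knob (a point): Centre of the square's upright round red knob, 32 mm in diameter, which rises from 10 to 55 mm above the worktop (this point is 32.5 mm up). Its x and y axes are level, along the short and long arm. The knob stands 60 mm inside both outer edges. Seated, the axes are parallel to the upstand's and this point is at x = -110, y = -60 mm in the upstand's frame.
- square_corner (a point): Outer corner of the square, where its two outer edges meet, 5 mm above the underside: 60 mm in +x and 60 mm in +y from the knob; axes as the knob's. Seated, it is at x = -50, y = 0 mm in the upstand's frame.
- square: The square, loose, about 0.3 kg: a flat, smooth, yellow-painted metal L 10 mm thick, arms 30 mm wide; origin on the underside below the knob. In its frame the long arm's outer edge is x = +60 mm, from y = +60 to -130 mm; the short arm's is y = +60 mm, from x = +60 to -50 mm; a plate from -20 to +30 mm in x and y carries the knob.
- tile1: The same tile as its centre point, origin at the centre of its underside.
- tile2: The same tile as its centre point, origin at the centre of its underside.
- tile3: The same tile as its centre point, origin at the centre of its underside.
- reagent_bottle: Bystander: glass bottle with a blue cap, 70 mm in diameter, 160 mm high, standing beyond the square, to the right of the upstand; origin under its centre.
- wash_bottle: Bystander: white bottle with a red cap, 60 mm in diameter, 150 mm high, standing to the left; origin under its centre.
- tub: Bystander: closed white tub, 80 x 80 mm, 70 mm high, to the right; origin under its centre.
Not all that is in view belongs to the job. What is shaped like the tile2 but orange is not meant. There is more than one size of the square; the one meant has the size given above.

How it is judged:
By the outcome, as a careful person would: the job done as asked, in the order asked, and still so for the second after the job is handed in, while the arm keeps its last pose, push and grip.
It also fails if it takes over 72 s, if anything falls off the work surface, if the arm or the gripper's body presses on something with over 40 N, if the wrist force passes 120 N, or if a joint passes its speed limit or range.

## Working session

There is one attempt and no reset: what is moved stays moved. The work goes in short steps, Python scripts to look and compute and a tool call to move; the robot and the scene stay as the last step left them, time stands still between calls to the robot, and variables do not carry over. Pictures are saved under pics/ and viewed, at most 10 in all, crops included, and the job is handed in when it is done.

Besides the shell and the picture viewer there is one more tool, called as name(argument=value, ...) on one line, values as JSON. drive_tool: Moves the arm, as the interface text tells. Shift numbers are shares of 50 mm and turn numbers shares of 180 degrees, none past 1 either way. Its arguments: {"type":"object","properties":{"increments":{"type":"string"},"squeeze":{"type":"number"}},"required":["increments"]}

```bash
mkdir -p pics; python3 - <<'E'
from rig import robot
import cv2,numpy as np
for c in ("scene","top"):
    im,d=robot.snapshot(c); cv2.imwrite(f"pics/{c}0.png",im); np.savez(f"{c}0.npz",im=im,d=d)
    for l in ("upstand","tile1_center","tile2_center","tile3_center","square_knob","square_corner","reagent_bottle","wash_bottle","tub"):
        print(c,l,[(np.round(r["centre"],3).tolist(),round(r["p"],2)) for r in robot.pinpoint(c,l)])
    i=robot.camera_info(c);print(i)
E
```

```text
scene upstand [([0.7, 0.106, 0.001], 0.77), ([0.615, -0.05, -0.001], 0.55)]
scene tile1_center [([0.612, 0.078, 0.008], 0.78)]
scene tile2_center [([0.628, 0.01, 0.012], 0.67), ([0.464, 0.02, 0.003], 0.58), ([0.584, -0.213, 0.004], 0.47)]
scene tile3_center [([0.619, -0.055, 0.004], 0.56)]
scene square_knob [([0.368, -0.274, 0.024], 0.76), ([0.501, -0.244, 0.032], 0.68), ([0.607, 0.076, -0.0], 0.27)]
scene square_corner [([0.311, -0.288, 0.006], 0.77), ([0.585, -0.211, 0.007], 0.64)]
scene reagent_bottle [([0.743, -0.253, 0.002], 0.82)]
scene wash_bottle [([0.577, 0.402, -0.0], 0.76), ([0.632, 0.008, -0.001], 0.41)]
scene tub [([0.396, -0.462, -0.0], 0.68)]
{'camera_matrix': array([[390.85371424,   0.        , 271.2406365 ],
       [  0.        , 390.85371424, 213.01898543],
       [  0.        ,   0.        ,   1.        ]]), 'rvec': array([ 2.20092114,  0.85607019, -0.38963763]), 'tvec': array([-0.35210034, -0.21128024,  1.56851605])}
top upstand [([0.694, 0.111, 0.002], 0.67)]
top tile1_center [([0.611, 0.08, 0.008], 0.57)]
top tile2_center [([0.63, 0.009, 0.008], 0.59)]
top tile3_center [([0.616, -0.059, 0.005], 0.63), ([0.394, -0.46, -0.0], 0.28)]
top square_knob [([0.367, -0.278, 0.028], 0.79), ([0.501, -0.246, 0.033], 0.69)]
top square_corner [([0.585, -0.209, 0.005], 0.97), ([0.311, -0.286, 0.006], 0.96)]
top reagent_bottle [([0.74, -0.255, -0.006], 0.7)]
top wash_bottle [([0.574, 0.403, -0.003], 0.94), ([0.51, -0.244, 0.001], 0.63)]
top tub [([0.393, -0.462, 0.001], 0.97)]
{'camera_matrix': array([[441.81353729,   0.        , 277.82275691],
       [  0.        , 441.81353729, 207.48178497],
       [  0.        ,   0.        ,   1.        ]]), 'rvec': array([ 2.13913792, -2.14983389,  0.16359109]), 'tvec': array([-0.05563157,  0.55536582,  1.12297542])}
```

View pics/top0.png

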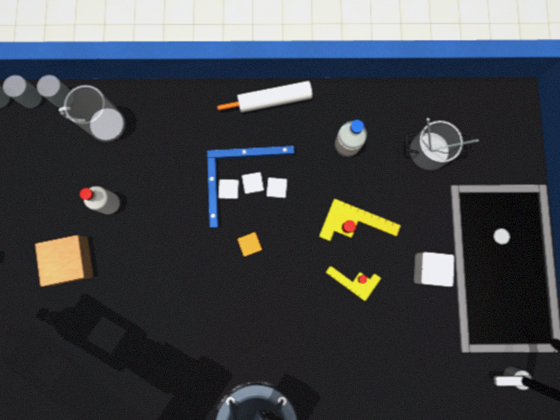

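View pics/scene0.png

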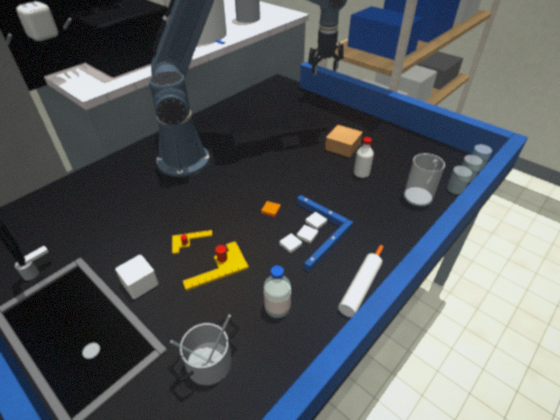

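The two yellow squares in the top picture are a large one (corner near 337,202; knob near 349,227) and a small one (knob near 362,280). The large one fits the given 190 mm / 110 mm arms. The white tiles are at (229,189), (253,183) and (277,187). The orange one at (250,244) is a decoy.

```bash
cat > h.py <<'E'
import numpy as np,cv2
from rig import robot
def shot(c):
    i=robot.camera_info(c); im,d=robot.snapshot(c)
    return im,d,i
def topl(px,i,z):
    """pixels (N,2) -> world xy on plane z"""
    K=i["camera_matrix"];R=cv2.Rodrigues(np.array(i["rvec"]))[0];t=np.array(i["tvec"]).ravel()
    r=np.c_[np.asarray(px,float).reshape(-1,2),np.ones(len(np.asarray(px).reshape(-1,2)))]@np.linalg.inv(K).T@R
    o=-R.T@t
    return (o+r*((z-o[2])/r[:,2])[:,None])[:,:2]
def ortho(im,i,z,x0,x1,y0,y1,s):
    """metric view at plane z: row 0 = x1, col 0 = y1, s px per m"""
    K=i["camera_matrix"];R=cv2.Rodrigues(np.array(i["rvec"]))[0];t=np.array(i["tvec"]).ravel()
    W=int((y1-y0)*s);H=int((x1-x0)*s)
    A=np.array([[0,-1/s,x1],[-1/s,0,y1],[0,0,1]])
    P=K@np.c_[R[:,0],R[:,1],R[:,2]*z+t]@A
    return cv2.warpPerspective(im,P,(W,H),flags=cv2.INTER_CUBIC|cv2.WARP_INVERSE_MAP)
def rects(mask,i=None,s=None,x1=None,y1=None,amin=300):
    out=[]
    for c in cv2.findContours(mask.astype(np.uint8),cv2.RETR_EXTERNAL,cv2.CHAIN_APPROX_NONE)[0]:
        if cv2.contourArea(c)<amin: continue
        out.append((cv2.minAreaRect(c),c))
    return out
def masks(o):
    b,g,r=[o[...,k].astype(int) for k in range(3)]
    return dict(white=(np.minimum(np.minimum(b,g),r)>110),blue=(b>r+50)&(b>g+25),yellow=(r>110)&(g>90)&(b<90),red=(r>100)&(g<70)&(b<70))
E
python3 - <<'E'
from h import *
z=np.load("top0.npz");i=robot.camera_info("top");im=z["im"]
s=2000;B=(.4,.76,-.4,.15)
for n,h in (("white",.015),("blue",.03),("yellow",.010),("red",.055)):
    o=ortho(im,i,h,*B,s); m=masks(o)[n]
    for r,c in rects(m):
        bx=cv2.boxPoints(r); w=np.c_[B[1]-bx[:,1]/s,B[3]-bx[:,0]/s]
        print(n,np.round([B[1]-r[0][1]/s,B[3]-r[0][0]/s],4),np.round(np.array(r[1])/s,4),round(r[2],1))
        if n in("blue","yellow"):
            ap=cv2.approxPolyDP(c,16,True)[:,0];print(np.round(np.c_[B[1]-ap[:,1]/s,B[3]-ap[:,0]/s],4).tolist())
o=ortho(im,i,.015,.3,.76,-.45,.15,1200);cv2.imwrite("pics/o.png",o);print(o.shape)
E
```

```text
white [0.5388 0.1172] [0.0135 0.0135] 90.0
white [0.612  0.0762] [0.0548 0.0535] 1.2
white [ 0.615  -0.0549] [0.0544 0.0543] 5.7
white [0.6402 0.122 ] [0.0135 0.014 ] 90.0
white [0.6285 0.0105] [0.0542 0.0546] 80.1
white [0.7159 0.0345] [0.0134 0.013 ] 71.6
white [ 0.7213 -0.0773] [0.0125 0.0135] 90.0
white [ 0.7392 -0.263 ] [0.0415 0.079 ] 90.0
blue [0.6165 0.0111] [0.2141 0.2395] 87.1
[[0.727, -0.1015], [0.716, 0.133], [0.5065, 0.1235], [0.509, 0.1], [0.6935, 0.1095], [0.7045, -0.0965]]
yellow [0.462  0.0189] [0.0534 0.0537] 69.1
[[0.4935, 0.004], [0.4755, 0.051], [0.43, 0.0325], [0.448, -0.014]]
yellow [ 0.4967 -0.2778] [0.1951 0.1143] 22.5
[[0.482, -0.1685], [0.4705, -0.1965], [0.495, -0.2125], [0.479, -0.254], [0.4935, -0.2605], [0.492, -0.2395], [0.504, -0.23], [0.524, -0.248], [0.482, -0.3715], [0.5105, -0.3875], [0.584, -0.211]]
red [ 0.5028 -0.243 ] [0.0285 0.037 ] 90.0
(552, 720, 3)
```

View pics/o.png

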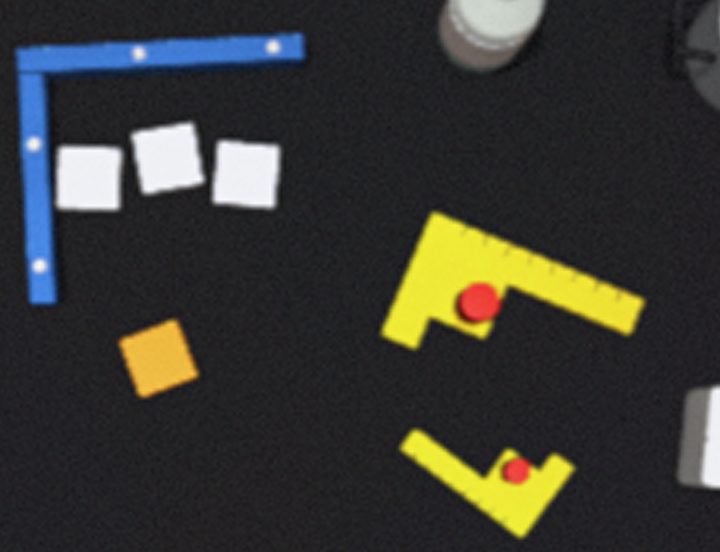

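The crop confirms it. The large yellow square has its corner at crop (432,212), its knob at (480,302) and a 190 mm long arm. The small one has its knob at (516,470) and isn't the one meant. Upstand yaw is about 2.8° and its inside corner about (0.695, 0.111). Square yaw is about -22.6°.

```bash
python3 - <<'E'
from h import *
from scipy.spatial.transform import Rotation as R
o=robot.get_obs();q=o["ee_rot"];print(o["t"],o["ee_pos"],o["opening"]);print(np.round(R.from_quat([q[1],q[2],q[3],q[0]]).as_matrix(),3))
i=robot.camera_info("wrist");Rc=cv2.Rodrigues(np.array(i["rvec"]))[0];print("cam",-Rc.T@np.array(i["tvec"]).ravel(),Rc[2],i["camera_matrix"][0])
E
```

```text
1.0 [0.24782918 0.57375531 0.20331985] 0.0855605334646506
[[-0.918  0.397 -0.   ]
 [ 0.397  0.918  0.   ]
 [ 0.     0.    -1.   ]]
cam [0.17783325 0.6043977  0.37386597] [ 0.27503382 -0.11984469 -0.95393587] [345.4191059    0.         278.86233651]
```

drive_tool(increments="0.49 -0.9 0 0 0 0.02 1;0.49 -0.95 0 0 0 0.02 1;0.49 -0.95 0 0 0 0.02 1;0.49 -0.95 0 0 0 0.02 1;0.49 -0.95 0 0 0 0.02 1;0.49 -0.95 0 0 0 0.02 1;0.49 -0.95 0 0 0 0.025 1;0.49 -0.95 0 0 0 0 1;0.49 -0.95 0 0 0 0 1;0.49 -0.95 0 0 0 0 1")

```text
t: 2.25
ee_pos: [0.4937, 0.0996, 0.2036]
ee_rot: [0.0, -0.024, 1.0, 0.0]
ft_force: [0.1, 0.4, 0.3]
opening: -0.0
finger_force: 0.0
```

drive_tool(increments="0.49 -0.95 0 0 0 0 1;0.45 -0.95 0 0 0 0 1;0 0 0 0 0 0 1;0 0 0 0 0 0 1")

```text
t: 2.75
ee_pos: [0.5392, 0.0065, 0.2031]
ee_rot: [-0.001, -0.023, 1.0, 0.0]
ft_force: [0.2, 0.5, 0.1]
opening: -0.0002
finger_force: 0.0
```

```bash
cat > w.py <<'E'
from h import *
import sys
from scipy.spatial.transform import Rotation as R
ob=robot.get_obs();q=ob["ee_rot"];M=R.from_quat([q[1],q[2],q[3],q[0]]).as_matrix()
print("t",round(ob["t"],2),"pos",np.round(ob["ee_pos"],4),"ty",np.round(M[:,1],3),"tz",np.round(M[:,2],3),"yaw",round(np.degrees(np.arctan2(-M[0,1],M[1,1])),2))
im,d,i=shot("wrist")
s=2000;B=tuple(map(float,sys.argv[2:6])) if len(sys.argv)>5 else (.45,.76,-.4,.15)
for n,h in (("white",.015),("blue",.03),("yellow",.010),("red",.055)):
    o=ortho(im,i,h,*B,s); m=masks(o)[n].astype(np.uint8)
    for r,c in rects(m,amin=1200):
        print(n,np.round([B[1]-r[0][1]/s,B[3]-r[0][0]/s],4),np.round(np.array(r[1])/s,4),round(r[2],1))
        if n in("blue","yellow"):
            ap=cv2.approxPolyDP(c,10,True)[:,0];print(np.round(np.c_[B[1]-ap[:,1]/s,B[3]-ap[:,0]/s],4).tolist())
cv2.imwrite(f"pics/{sys.argv[1]}.png",im)
E
python3 w.py w1
```

```text
t 2.75 pos [0.5392 0.0065 0.2031] ty [-0.047  0.999  0.001] tz [-0.001  0.001 -1.   ] yaw 2.69
white [0.6108 0.0763] [0.052  0.0548] 2.6
white [ 0.6137 -0.0544] [0.0515 0.0552] 5.5
white [0.6242 0.01  ] [0.0494 0.0515] 80.2
white [ 0.7348 -0.275 ] [0.0505 0.106 ] 90.0
blue [0.5983 0.1172] [0.1889 0.0246] 85.8
[[0.692, 0.131], [0.5095, 0.123], [0.505, 0.098], [0.6825, 0.111]]
yellow [0.4638 0.0194] [0.0473 0.051 ] 69.4
[[0.494, 0.0045], [0.4765, 0.0505], [0.4505, 0.041], [0.4505, -0.0125]]
yellow [ 0.5163 -0.231 ] [0.0958 0.1128] 22.8
[[0.551, -0.292], [0.585, -0.2115], [0.4825, -0.167], [0.4715, -0.1965], [0.498, -0.2085], [0.48, -0.2545], [0.4915, -0.259], [0.495, -0.2335], [0.514, -0.231], [0.5295, -0.275], [0.526, -0.287]]
red [ 0.5039 -0.2263] [0.0308 0.0515] 85.4
```

View pics/w1.png

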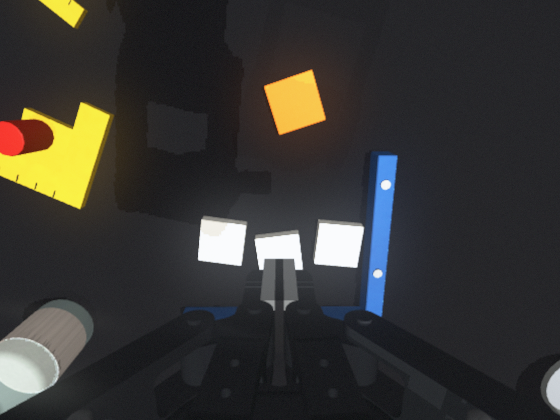

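drive_tool(increments="0.17 0.67 -0.2 0 0 0 1;0.17 0.67 -0.5 0 0 0 1;0 0 -0.9 0 0 0 1;0 0 -0.9 0 0 0 1;0 0 -0.8 0 0 0 1;0 0 -0.5 0 0 0 1;0 0 -0.1 0 0 0 1;0 0 0 0 0 0 1")

```text
t: 3.8
ee_pos: [0.5568, 0.0741, 0.0088]
ee_rot: [0.0, -0.025, 1.0, 0.0]
ft_force: [0.5, -0.4, 0.0]
opening: -0.0001
finger_force: 0.0
```

drive_tool(increments="0.2 0.009 0 0 0 0 1;0.2 0.009 0 0 0 0 1;0.2 0.009 0 0 0 0 1;0.2 0.009 0 0 0 0 1;0.2 0.009 0 0 0 0 1;0.2 0.009 0 0 0 0 1;0.2 0.009 0 0 0 0 1;0.06 0.003 0 0 0 0 1;0.04 0.002 0 0 0 0 1")

```text
t: 4.92
ee_pos: [0.6316, 0.0767, 0.0082]
ee_rot: [-0.0, -0.024, 1.0, 0.0]
ft_force: [0.6, 1.3, 0.1]
opening: 0.0
finger_force: 0.0
```

drive_tool(increments="0.03 0.0014 0 0 0 0 1;0 0 0 0 0 0 1")

```text
t: 5.18
ee_pos: [0.6332, 0.0767, 0.0083]
ee_rot: [-0.0, -0.024, 1.0, 0.0]
ft_force: [0.5, -0.1, -0.5]
opening: -0.0002
finger_force: 0.0
```

drive_tool(increments="0.03 0.0014 0 0 0 0 1;0.03 0.0014 0 0 0 0 1;0 0 0 0 0 0 1")

```text
t: 5.55
ee_pos: [0.6366, 0.0769, 0.0084]
ee_rot: [0.0, -0.024, 1.0, -0.0]
ft_force: [-0.3, 0.3, -0.8]
opening: -0.0001
finger_force: 0.0
```

drive_tool(increments="0.03 0.0014 0 0 0 0 1;0.03 0.0014 0 0 0 0 1;0 0 0 0 0 0 1")

```text
t: 5.92
ee_pos: [0.6395, 0.077, 0.0083]
ee_rot: [0.0, -0.024, 1.0, -0.0]
ft_force: [0.1, 0.8, -0.1]
opening: -0.0001
finger_force: 0.0
```

drive_tool(increments="0.02 0.001 0 0 0 0 1;0.02 0.001 0 0 0 0 1;0 0 0 0 0 0 1")

```text
t: 6.3
ee_pos: [0.6415, 0.0771, 0.0083]
ee_rot: [0.0, -0.024, 1.0, -0.0]
ft_force: [-0.5, -0.3, 0.5]
opening: -0.0001
finger_force: 0.0
```

```bash
python3 - <<'E'
from h import *
im,d,i=shot("top")
o=ortho(im,i,.015,.55,.75,-.12,.15,2000)
im2,d2,i2=shot("scene");o2=ortho(im2,i2,.015,.55,.75,-.12,.15,2000)
cv2.imwrite("pics/t2.png",cv2.resize(np.vstack([o,o2]),None,fx=.75,fy=.75))
E
```

```text
(no output)
```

View pics/t2.png

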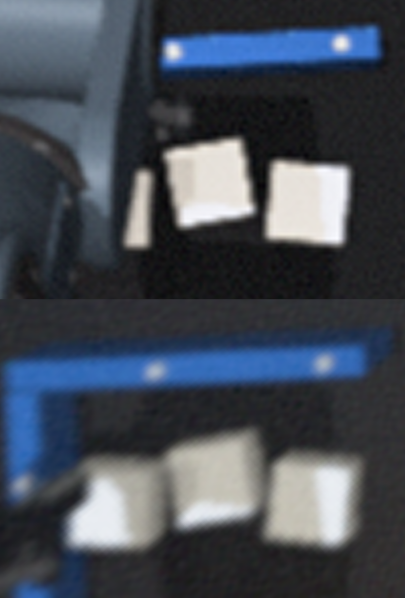

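The top half shows tile 1 (strip at crop 140,210) apparently unmoved, though the fingers should have pushed it. I'll check this in the depth data.

```bash
python3 - <<'E'
from h import *
for c in("scene","wrist"):
    im,d,i=shot(c)
    K=i["camera_matrix"];R=cv2.Rodrigues(np.array(i["rvec"]))[0];t=np.array(i["tvec"]).ravel()
    v,u=np.mgrid[:420,:560];P=np.stack([(u-K[0,2])/K[0,0]*d,(v-K[1,2])/K[1,1]*d,d],-1).reshape(-1,3)
    W=(P-t)@R;W=W[d.ravel()>0]
    print(c,[(l,[(np.round(r["centre"],3).tolist(),round(r["p"],2)) for r in robot.pinpoint(c,l)]) for l in("tile1_center","tile2_center","tile3_center")])
    # min/max height map, 10mm cells, mm
    xs=np.arange(.56,.72,.01);ys=np.arange(.13,.03,-.01)
    for x in xs[::-1]:
        row=[]
        for y in ys:
            k=(abs(W[:,0]-x-.005)<.005)&(abs(W[:,1]-y+.005)<.005)&(W[:,2]<.2)
            row.append("  .    " if not k.any() else "%3d/%3d"%(1e3*W[k,2].min(),1e3*W[k,2].max()))
        print("%.2f"%x,*row)
E
```

```text
scene [('tile1_center', [([0.609, 0.076, 0.004], 0.58)]), ('tile2_center', [([0.46, 0.022, 0.004], 0.65), ([0.628, 0.013, 0.011], 0.62)]), ('tile3_center', [([0.617, -0.056, 0.004], 0.5)])]
0.71   0/ 30  -2/ 30  -2/ 31  -2/ 32  -2/ 31  -2/ 31   0/ 33   1/ 33   4/ 33   6/ 32
0.70  24/ 31  28/ 32  27/ 31  28/ 33  24/ 31  28/ 31  28/ 31  27/ 32  26/ 29  26/ 30
0.69  27/ 32  23/ 32  21/ 31  29/ 29   .       .       .       .       .       .    
0.68  27/ 31  -1/ 32  -1/ 19  -1/  0  -1/  3   0/190  -1/197  -2/  1  -1/  1  -1/  3
0.67  28/ 30  -4/ 30  -3/ 30  -2/183  -1/195  -3/198   0/196  -2/199  -1/189   0/  0
0.66  28/ 32  -1/ 31  -4/ 31  -2/130  -2/141  -2/135  -1/142  -1/198  -3/199  -3/  1
0.65  26/125   1/116  -3/106   0/132  -1/136  -1/139  -4/147  -3/154  -3/199  -4/196
0.64  26/116   2/116  -1/107  -2/ 85  -1/  1  -2/ 65  -1/105   0/118  -1/195  10/199
0.63  28/ 32  10/ 34   0/ 27   0/ 16  -3/ 16   3/ 18  -3/101   0/111   7/191  13/198
0.62   .       .       .       .      14/ 19  13/ 18  13/ 18  -1/ 17  -2/199  13/ 14
0.61   .       .       .       .      12/ 16  14/ 17  12/ 19
[... 1298 characters left out ...]
/ 99  -1/112  -1/113
0.63  27/111   0/118  -1/120  12/119  13/121  13/121  13/ 94  13/122  -1/112  -1/123
0.62  28/124  27/122  -1/120  12/128  13/128  13/126  13/129  13/129  -1/110  -1/123
0.61  28/ 32  28/ 31  -1/ 30  13/ 16  13/ 16  13/ 16  13/ 16   0/ 16  -1/  2  -1/ 16
0.60  27/ 31  28/ 31  -1/ 30  13/ 17  13/ 16  12/ 16  12/ 16   0/ 16  -1/  1  -2/ 16
0.59  27/ 31  28/ 31  -1/ 31  13/ 16  13/ 16  13/ 16  13/ 16  -1/ 17  -1/  1  -1/  1
0.58  27/ 31  27/ 31  -1/ 31  -1/ 16  -2/ 16  -1/ 16  -1/ 16  -1/ 16  -1/  1  -2/  1
0.57  27/ 31  27/ 31  -2/ 31  -1/  1  -1/  1  -2/  1  -1/  1  -2/  1  -1/  1  -1/  1
0.56  27/ 31  27/ 31  -1/ 31  -2/  2  -2/  1  -1/  1  -2/  1  -3/  2  -1/  1  -1/  1
```

```bash
python3 - <<'E'
from h import *
ob=robot.get_obs();im,d,i=shot("wrist")
p=cv2.projectPoints(np.array([ob["ee_pos"]]),np.array(i["rvec"]),np.array(i["tvec"]),i["camera_matrix"],None)[0].ravel()
print("TCP px",p,"obs",ob["ee_pos"],ob["opening"],ob["joint_pos"])
K=i["camera_matrix"];R=cv2.Rodrigues(np.array(i["rvec"]))[0];t=np.array(i["tvec"]).ravel()
print("cam",-R.T@t)
for v in range(240,420,10):
    for u in (278,):
        z=d[v,u];P=R.T@(np.array([(u-K[0,2])/K[0,0]*z,(v-K[1,2])/K[1,1]*z,z])-t);print(v,u,round(float(z),3),np.round(P,3))
im2,d2,i2=shot("scene")
a=im[150:420,100:460];b=cv2.resize(im2[170:270,240:370],(351,270),interpolation=cv2.INTER_CUBIC)
cv2.imwrite("pics/w2.png",np.hstack([a,b]))
E
```

```text
TCP px [278.54141022 251.35287125] obs [0.64133493 0.07709561 0.00832612] 0.00010584285661667842 [-5.30658071e-02  8.05662809e-01  1.50543706e+00  1.69952325e-05
  8.30467070e-01 -1.67157215e+00]
cam [0.56516782 0.07393648 0.17885745]
240 278 0.176 [0.632 0.076 0.016]
250 278 0.194 [0.644 0.077 0.   ]
260 278 0.149 [0.63  0.076 0.043]
270 278 0.141 [0.63  0.076 0.052]
280 278 0.133 [0.63  0.077 0.06 ]
290 278 0.126 [0.631 0.077 0.067]
300 278 0.12 [0.631 0.077 0.074]
310 278 0.12 [0.634 0.077 0.074]
320 278 0.122 [0.638 0.077 0.074]
330 278 0.124 [0.643 0.077 0.073]
340 278 0.125 [0.647 0.077 0.073]
350 278 0.126 [0.651 0.078 0.074]
360 278 0.186 [0.698 0.08  0.025]
370 278 0.182 [0.7  0.08 0.03]
380 278 0.184 [0.706 0.08  0.03 ]
390 278 0.084 [0.632 0.077 0.112]
400 278 0.079 [0.63  0.077 0.116]
410 278 0.077 [0.631 0.077 0.119]
```

View pics/w2.png

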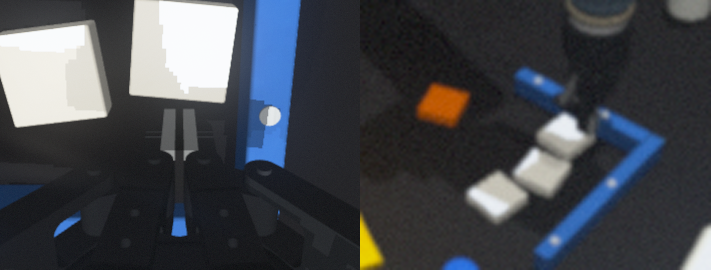

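The wrist crop shows the closed finger tip at px (278,257). By depth its lower end is at z≈0.036, not 0.008, so the fingers passed over the tile. I'll back off and feel for the worktop.

drive_tool(increments="-0.34 -0.016 0 0 0 0 1;-0.34 -0.016 0 0 0 0 1;-0.34 -0.016 0 0 0 0 1;-0.34 -0.016 0 0 0 0 1;-0.34 -0.016 0 0 0 0 1;0 0 -0.06 0 0 0 1;0 0 0 0 0 0 1")

```text
t: 7.78
ee_pos: [0.5575, 0.073, 0.0053]
ee_rot: [0.001, -0.024, 1.0, -0.0]
ft_force: [-0.1, -0.1, -0.4]
opening: -0.0004
finger_force: 0.0
```

```bash
python3 - <<'E'
from h import *
ob=robot.get_obs();im,d,i=shot("wrist");print(ob["ee_pos"],ob["ft_force"])
K=i["camera_matrix"];R=cv2.Rodrigues(np.array(i["rvec"]))[0];t=np.array(i["tvec"]).ravel()
v,u=np.mgrid[:420,:560];P=np.stack([(u-K[0,2])/K[0,0]*d,(v-K[1,2])/K[1,1]*d,d],-1)
W=(P-t)@R-np.array(ob["ee_pos"])
for v in range(225,300,5): print(v,[np.round(1e3*W[v,u]).astype(int).tolist() for u in (262,268,274,279,284,290)])
E
```

```text
[0.55745872 0.07301765 0.00525804] [-0.13060842 -0.09053558 -0.36214812]
225 [[-13, -10, -5], [-13, -6, -6], [-13, -3, -7], [-13, 0, -5], [-13, 2, -6], [-14, 5, -4]]
230 [[-10, -9, -6], [-10, -6, -5], [-10, -3, -4], [-10, 0, -6], [-11, 2, -4], [-11, 6, -5]]
235 [[-7, -9, -5], [-7, -6, -6], [-7, -3, -5], [-8, 0, -5], [-7, 3, -5], [-8, 6, -5]]
240 [[-4, -9, -6], [-4, -6, -5], [-4, -3, -5], [-5, 0, -4], [-4, 3, -6], [-5, 6, -5]]
245 [[-1, -9, -6], [-1, -6, -6], [-1, -3, -6], [-1, 0, -6], [-2, 3, -5], [-2, 6, -5]]
250 [[2, -9, -6], [2, -6, -5], [1, -2, -4], [1, 0, -5], [1, 3, -5], [1, 6, -5]]
255 [[5, -9, -6], [5, -6, -5], [5, -2, -5], [5, 0, -6], [4, 3, -5], [5, 7, -6]]
260 [[8, -9, -5], [-11, -5, 34], [-11, -2, 34], [-11, 0, 34], [-11, 2, 34], [-11, 5, 33]]
265 [[11, -9, -5], [-11, -5, 38], [-11, -2, 38], [-11, 0, 39], [-11, 2, 39], [-11, 4, 39]]
270 [[-7, -7, 36], [-11, -5, 44], [-11, -2, 43], [-11, 0, 44], [-11, 2, 43], [-12, 4, 44]]
275 [[-10, -7, 47], [-11, -5, 48], [-12, -2, 49], [-12, 0, 48], [-11, 2, 48], [-11, 4, 47]]
280 [[-11, -7, 52], [-11, -4, 51], [-12, -2, 53], [-11, 0, 51], [-12, 2, 52], [-11, 4, 52]]
285 [[-11, -7, 55], [-11, -4, 56], [-12, -2, 57], [-11, 0, 55], [-11, 2, 55], [-12, 4, 56]]
290 [[-11, -6, 59], [-11, -4, 59], [-11, -2, 60], [-11, 0, 59], [-11, 2, 59], [-12, 4, 60]]
295 [[-12, -6, 64], [-11, -4, 62], [-11, -2, 63], [-11, 0, 62], [-11, 2, 62], [-11, 4, 62]]
```

Depth shows the real finger tip about 31 mm short of the reported TCP. I'll go down carefully with that offset and feel for contact.

drive_tool(increments="0 0 -0.2 0 0 0 1;0 0 -0.2 0 0 0 1;0 0 -0.06 0 0 0 1;0 0 0 0 0 0 1")

```text
t: 8.32
ee_pos: [0.556, 0.0731, -0.0183]
ee_rot: [-0.001, -0.024, 1.0, 0.0]
ft_force: [0.2, -0.8, 0.8]
opening: 0.0
finger_force: 0.0
```

drive_tool(increments="0 0 -0.03 0 0 0 1;0 0 -0.03 0 0 0 1;0 0 -0.02 0 0 0 1;0 0 0 0 0 0 1")

```text
t: 8.82
ee_pos: [0.5563, 0.0731, -0.0217]
ee_rot: [0.0, -0.024, 1.0, -0.0]
ft_force: [0.0, 0.2, 0.2]
opening: -0.0001
finger_force: 0.0
```

drive_tool(increments="0 0 0 0 0 0 0.5;0 0 0 0 0 0 0.5;0 0 0 0 0 0 0.5")

```text
t: 9.2
ee_pos: [0.5564, 0.0731, -0.0217]
ee_rot: [0.0, -0.024, 1.0, 0.0]
ft_force: [-0.5, -0.9, -0.4]
opening: 0.0213
finger_force: 0.0
```

```bash
cat > tip.py <<'E'
from h import *
ob=robot.get_obs();im,d,i=shot("wrist");print(ob["ee_pos"],ob["opening"])
K=i["camera_matrix"];R=cv2.Rodrigues(np.array(i["rvec"]))[0];t=np.array(i["tvec"]).ravel()
v,u=np.mgrid[:420,:560];P=np.stack([(u-K[0,2])/K[0,0]*d,(v-K[1,2])/K[1,1]*d,d],-1)
W=(P-t)@R-np.array(ob["ee_pos"])
m=(abs(W[...,0]+11)<99)&(W[...,0]<.0)&(W[...,0]>-.016)&(W[...,2]+ob["ee_pos"][2]>.004)&(W[...,2]<.075)&(abs(W[...,1])<.06)&(d>0)&(v>200)
for y in np.arange(-.06,.06,.004):
    k=m&(W[...,1]>=y)&(W[...,1]<y+.004)
    if k.sum()>2: print("y%.0f zmin %.0f above worktop %.0f"%(1e3*y,1e3*W[k][:,2].min(),1e3*(W[k][:,2].min()+ob["ee_pos"][2])))
E
python3 tip.py
```

```text
[ 0.55636299  0.0730822  -0.02167168] 0.021332190790972327
y-44 zmin 74 above worktop 52
y-40 zmin 72 above worktop 51
y-36 zmin 70 above worktop 48
y-32 zmin 68 above worktop 47
y-28 zmin 40 above worktop 18
y-24 zmin 34 above worktop 12
y-20 zmin 31 above worktop 10
y-16 zmin 31 above worktop 10
y-12 zmin 27 above worktop 5
y8 zmin 28 above worktop 6
y12 zmin 30 above worktop 9
y16 zmin 32 above worktop 10
y20 zmin 34 above worktop 12
y24 zmin 44 above worktop 23
y28 zmin 26 above worktop 4
y32 zmin 26 above worktop 4
y36 zmin 50 above worktop 28
y40 zmin 50 above worktop 28
y44 zmin 50 above worktop 28
y48 zmin 50 above worktop 28
y52 zmin 50 above worktop 28
```

drive_tool(increments="0.2 0.009 -0.03 0 0 0 0.5;0.2 0.009 0 0 0 0 0.5;0.2 0.009 0 0 0 0 0.5;0.2 0.009 0 0 0 0 0.5;0.2 0.009 0 0 0 0 0.5;0.2 0.009 0 0 0 0 0.5;0.2 0.009 0 0 0 0 0.5;0.06 0.003 0 0 0 0 0.5;0.04 0.002 0 0 0 0 0.5")

```text
t: 10.38
ee_pos: [0.6311, 0.0765, -0.0232]
ee_rot: [-0.0, -0.024, 1.0, 0.0]
ft_force: [-0.8, -1.6, 1.0]
opening: 0.0211
finger_force: 0.4
```

drive_tool(increments="0.03 0.0014 0 0 0 0 0.5;0.02 0.001 0 0 0 0 0.5;0 0 0 0 0 0 0.5")

```text
t: 10.75
ee_pos: [0.634, 0.0766, -0.0232]
ee_rot: [0.0, -0.024, 1.0, -0.0]
ft_force: [-0.1, 0.8, -0.0]
opening: 0.0208
finger_force: 0.1
```

```bash
python3 - <<'E'
from h import *
ob=robot.get_obs();im,d,i=shot("wrist")
B=(.55,.76,.0,.15);s=2000
for n,h in (("white",.015),):
    m=masks(ortho(im,i,h,*B,s))[n]
    for r,c in rects(m,amin=1200):
        ap=cv2.approxPolyDP(c,8,True)[:,0];print(np.round(np.c_[B[1]-ap[:,1]/s,B[3]-ap[:,0]/s],4).tolist())
o=ortho(im,i,.015,*B,2000);cv2.imwrite("pics/w3.png",np.hstack([o,cv2.resize(im,(480,420))]))
E
```

```text
[[0.6555, 0.0005], [0.648, 0.0395], [0.597, 0.035], [0.603, 0.0005]]
[[0.6825, 0.096], [0.637, 0.0865], [0.638, 0.0675], [0.6835, 0.062], [0.687, 0.0805]]Traceback (most recent call last):
  File "<stdin>", line 8, in <module>
    return _nx.concatenate(arrs, 1, dtype=dtype, casting=casting)
           ~~~~~~~~~~~~~~~^^^^^^^^^^^^^^^^^^^^^^^^^^^^^^^^^^^^^^^
ValueError: all the input array dimensions except for the concatenation axis must match exactly, but along dimension 0, the array at index 0 has size 419 and the array at index 1 has size 420
```

drive_tool(increments="0.04 0.002 0 0 0 0 0.5;0.04 0.002 0 0 0 0 0.5;0.02 0.001 0 0 0 0 0.5;0 0 0 0 0 0 0.5")

```text
t: 11.3
ee_pos: [0.6376, 0.0768, -0.0233]
ee_rot: [-0.001, -0.024, 1.0, -0.0]
ft_force: [-3.9, -0.2, 2.4]
opening: 0.0212
finger_force: 2.0
```

drive_tool(increments="0.03 0.001 0 0 0 0 0.5;0.02 0.001 0 0 0 0 0.5;0 0 0 0 0 0 0.5")

```text
t: 11.68
ee_pos: [0.6375, 0.0768, -0.0234]
ee_rot: [-0.004, -0.024, 1.0, -0.0]
ft_force: [-7.8, -1.9, 6.3]
opening: 0.0212
finger_force: 4.1
```

drive_tool(increments="-0.1 -0.005 0 0 0 0 0.5;-0.5 -0.023 0 0 0 0 0.5;-0.5 -0.023 0 0 0 0 0.5;-0.5 -0.023 0 0 0 0 0.5;0 -0.6 0 0 0 0 0.5;0 -0.72 0 0 0 0 0.5;0 0 0 0 0 0 0.5")

```text
t: 12.55
ee_pos: [0.5638, 0.0048, -0.0229]
ee_rot: [0.002, -0.022, 1.0, -0.001]
ft_force: [-0.2, -0.2, -0.5]
opening: 0.0213
finger_force: 0.0
```

drive_tool(increments="0.2 0.05 0 0 0 0 0.5;0.2 0.009 0 0 0 0 0.5;0.2 0.009 0 0 0 0 0.5;0.2 0.009 0 0 0 0 0.5;0.2 0.009 0 0 0 0 0.5;0.2 0.009 0 0 0 0 0.5;0.2 0.009 0 0 0 0 0.5;0.04 0.002 0 0 0 0 0.5;0 0 0 0 0 0 0.5")

```text
t: 13.68
ee_pos: [0.6334, 0.0125, -0.0232]
ee_rot: [0.0, -0.024, 1.0, -0.0]
ft_force: [0.5, 0.1, -1.1]
opening: 0.0211
finger_force: 0.0
```

drive_tool(increments="0.04 0.002 0 0 0 0 0.5;0.04 0.002 0 0 0 0 0.5;0 0 0 0 0 0 0.5")

```text
t: 14.05
ee_pos: [0.6375, 0.0127, -0.0232]
ee_rot: [0.0, -0.024, 1.0, -0.0]
ft_force: [-0.4, 0.2, -0.1]
opening: 0.0214
finger_force: 0.0
```

drive_tool(increments="0.04 0.002 0 0 0 0 0.5;0.03 0.002 0 0 0 0 0.5;0.02 0.001 0 0 0 0 0.5;0 0 0 0 0 0 0.5")

```text
t: 14.55
ee_pos: [0.6408, 0.013, -0.0233]
ee_rot: [-0.001, -0.024, 1.0, 0.0]
ft_force: [-2.8, -0.2, 1.9]
opening: 0.0214
finger_force: 1.7
```

drive_tool(increments="0.04 0.002 0 0 0 0 0.5;0.02 0 0 0 0 0 0.5;0 0 0 0 0 0 0.5;-0.1 -0.005 0 0 0 0 0.5;-0.5 -0.023 0 0 0 0 0.5;-0.5 -0.023 0 0 0 0 0.5;-0.5 -0.023 0 0 0 0 0.5;0 -0.6 0 0 0 0 0.5;0 -0.72 0 0 0 0 0.5;0 0 0 0 0 0 0.5")

```text
t: 15.8
ee_pos: [0.5673, -0.0593, -0.0228]
ee_rot: [0.003, -0.022, 1.0, -0.001]
ft_force: [0.4, -0.7, -0.1]
opening: 0.0213
finger_force: 0.0
```

drive_tool(increments="0.15 0.05 0 0 0 0 0.5;0.2 0.009 0 0 0 0 0.5;0.2 0.009 0 0 0 0 0.5;0.2 0.009 0 0 0 0 0.5;0.2 0.009 0 0 0 0 0.5;0.2 0.009 0 0 0 0 0.5;0.2 0.009 0 0 0 0 0.5;0.1 0.005 0 0 0 0 0.5;0.04 0.002 0 0 0 0 0.5;0 0 0 0 0 0 0.5")

```text
t: 17.05
ee_pos: [0.6394, -0.0511, -0.0232]
ee_rot: [0.0, -0.024, 1.0, -0.0]
ft_force: [-0.4, -0.2, 1.2]
opening: 0.0215
finger_force: 0.0
```

drive_tool(increments="0.03 0.002 0 0 0 0 0.5;0.03 0.002 0 0 0 0 0.5;0 0 0 0 0 0 0.5")

```text
t: 17.42
ee_pos: [0.6425, -0.0509, -0.0232]
ee_rot: [0.0, -0.024, 1.0, -0.0]
ft_force: [0.3, 0.1, 0.6]
opening: 0.0208
finger_force: 0.0
```

drive_tool(increments="0.03 0.002 0 0 0 0 0.5;0.04 0.002 0 0 0 0 0.5;0.03 0 0 0 0 0 0.5;0 0 0 0 0 0 0.5")

```text
t: 17.92
ee_pos: [0.6439, -0.0506, -0.0233]
ee_rot: [-0.004, -0.024, 1.0, 0.0]
ft_force: [-6.9, -2.0, 5.2]
opening: 0.0219
finger_force: 3.5
```

drive_tool(increments="-0.1 -0.005 0 0 0 0 0.5;-0.5 -0.02 0 0 0 0 0.5;-0.5 -0.02 0.2 0 0 0 0.5;-0.5 0 0.8 0 0 0 0.5;-0.5 0 0.9 0 0 0 0.2;0 0.3 0.9 0 0 0 0.0;0 0.3 0.5 0 0 0 0;0 0 0 0 0 0 0")

```text
t: 18.92
ee_pos: [0.5445, -0.0225, 0.1442]
ee_rot: [0.003, -0.025, 1.0, -0.001]
ft_force: [0.5, -1.0, 0.6]
opening: 0.0428
finger_force: 0.0
```

```bash
python3 w.py w4 .45 .76 -.4 .15; python3 - <<'E'
from h import *
im=cv2.imread("pics/w4.png")
m=robot.snapshot("top")
i=robot.camera_info("top");o=ortho(m[0],i,.015,.58,.74,-.12,.14,1540);o=cv2.resize(o,(400,246))
cv2.imwrite("pics/w4b.png",np.hstack([im[170:416,80:480],o]))
E
```

```text
t 18.93 pos [ 0.5445 -0.0225  0.1442] ty [-0.049  0.999 -0.002] tz [ 0.007 -0.001 -1.   ] yaw 2.82
white [0.6579 0.0899] [0.0349 0.0329] 86.8
white [0.6737 0.0085] [0.0584 0.0512] 87.0
white [ 0.6766 -0.0484] [0.0586 0.0499] 87.4
white [ 0.7385 -0.2728] [0.0346 0.0868] 49.7
blue [0.584  0.1162] [0.1625 0.0276] 84.3
[[0.666, 0.1125], [0.6565, 0.1155], [0.6535, 0.13], [0.508, 0.1225], [0.505, 0.0945], [0.509, 0.1025]]
blue [ 0.7127 -0.0142] [0.0212 0.1257] 86.9
[[0.725, -0.0765], [0.72, 0.047], [0.708, 0.0485], [0.6995, 0.0415], [0.705, -0.069]]
yellow [0.4637 0.02  ] [0.0472 0.0509] 69.4
[[0.4935, 0.0045], [0.4765, 0.051], [0.4505, 0.042], [0.4505, -0.012]]
yellow [ 0.5185 -0.2254] [0.0839 0.1126] 22.4
[[0.558, -0.276], [0.5845, -0.211], [0.482, -0.168], [0.4715, -0.1965], [0.4965, -0.2075], [0.4795, -0.254], [0.4915, -0.259], [0.492, -0.2375], [0.508, -0.2285], [0.5205, -0.238], [0.529, -0.271]]
red [ 0.5026 -0.2174] [0.0299 0.0367] 85.4
```

View pics/w4b.png

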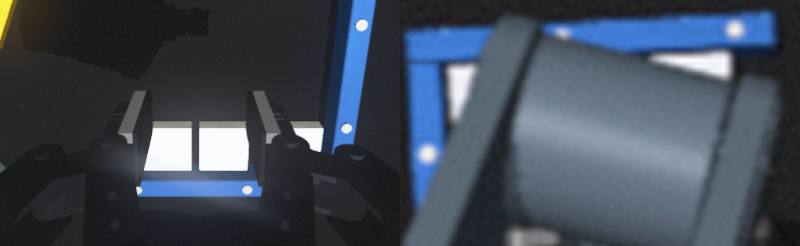

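Tiles 2 and 3 sit flush and square at crop (167,150) and (223,150), and the visible part of tile 1 at (310,140) is in line with them. Next I go to the knob at about (0.504, -0.244).

drive_tool(increments="-0.162 -0.886 0 0 0 -0.0285 -0.3;-0.162 -0.886 0 0 0 -0.0285 -0.3;-0.162 -0.886 0 0 0 -0.0285 -0.3;-0.162 -0.886 0 0 0 -0.0285 -0.3;-0.162 -0.886 0 0 0 -0.0285 -0.3;0 0 -0.5 0 0 0 -0.3;0 0 -0.4 0 0 0 -0.3;0 0 0 0 0 0 -0.3")

```text
t: 20.02
ee_pos: [0.4997, -0.2438, 0.0937]
ee_rot: [-0.003, 0.199, 0.98, 0.001]
ft_force: [-0.7, -0.3, 0.2]
opening: 0.0555
finger_force: 0.0
```

```bash
python3 w.py w5 .4 .7 -.4 -.1; python3 - <<'E'
from h import *
ob=robot.get_obs();im,d,i=shot("wrist")
K=i["camera_matrix"];R=cv2.Rodrigues(np.array(i["rvec"]))[0];t=np.array(i["tvec"]).ravel()
v,u=np.mgrid[:420,:560];P=np.stack([(u-K[0,2])/K[0,0]*d,(v-K[1,2])/K[1,1]*d,d],-1)
W=(P-t)@R
m=masks(im)["red"]&(d>0)
top=W[m&(W[...,2]>.05)]; sd=W[m&(W[...,2]<.048)&(W[...,2]>.015)]
for n,q in(("top",top),("side",sd)):
    if len(q)>20:
        A=np.c_[2*q[:,:2],np.ones(len(q))];s=np.linalg.lstsq(A,(q[:,:2]**2).sum(1),rcond=None)[0]
        print(n,len(q),q.min(0).round(4),q.max(0).round(4),"circ",s[:2].round(4),np.sqrt(s[2]+s[:2]@s[:2]).round(4))
im2,d2,i2=shot("top");o=ortho(im2,i2,.055,.4,.7,-.4,-.1,2000)
cv2.imwrite("pics/w5b.png",np.hstack([im[100:420],cv2.resize(o,(240,320))]))
E
```

```text
t 20.02 pos [ 0.4997 -0.2438  0.0937] ty [0.39  0.921 0.002] tz [-0.005  0.004 -1.   ] yaw -22.98
white [ 0.5344 -0.3352] [0.0143 0.0533] 42.2
white [ 0.5898 -0.2046] [0.0143 0.0539] 3.1
yellow [ 0.4999 -0.2745] [0.2    0.1147] 22.0
[[0.4825, -0.168], [0.47, -0.1965], [0.49, -0.2055], [0.492, -0.216], [0.478, -0.252], [0.5215, -0.2725], [0.482, -0.37], [0.511, -0.3865], [0.527, -0.349], [0.52, -0.314], [0.541, -0.3155], [0.58, -0.2215], [0.564, -0.214], [0.571, -0.211], [0.5625, -0.213], [0.579, -0.2235], [0.5725, -0.2375], [0.564, -0.2345], [0.572, -0.2395], [0.5655, -0.255], [0.556, -0.253], [0.564, -0.2585], [0.557, -0.274], [0.548, -0.272], [0.554, -0.2815], [0.533, -0.269], [0.546, -0.2375], [0.542, -0.2295], [0.517, -0.2215], [0.496, -0.23], [0.487, -0.2455], [0.4985, -0.207], [0.4775, -0.198], [0.4825, -0.169], [0.567, -0.203], [0.5355, -0.181]]
top 55 [ 0.4889 -0.254   0.0501] [ 0.4948 -0.2393  0.0553] circ [ 0.5023 -0.2435] 0.0127
side 556 [ 0.364  -0.2827  0.015 ] [ 0.4938 -0.2359  0.0477] circ [ 0.4273 -0.2383] 0.0633
```

View pics/w5b.png

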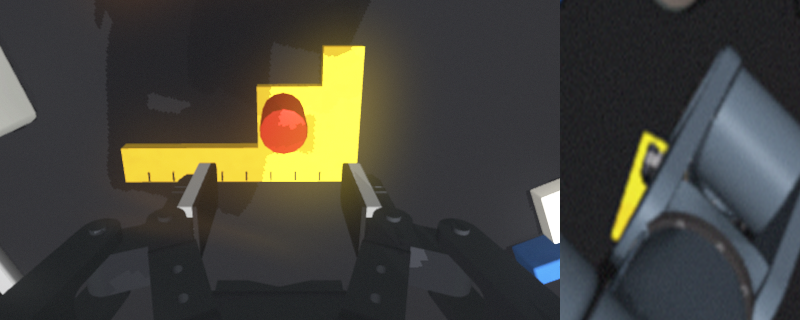

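```bash
python3 - <<'E'
from h import *
im=cv2.imread("pics/w5.png");i=robot.camera_info("wrist")
b,g,r=[im[...,k].astype(int) for k in range(3)]
m=((r>g+70)&(r>b+60)&(g<120)).astype(np.uint8)
n,l,st,ce=cv2.connectedComponentsWithStats(m);k=1+np.argmax(st[1:,4]);print(st[k],ce[k])
x,y,w,h,_=st[k]
# knob nearest-camera top edge: lowest row; left/right widest at top disc
ys,xs=np.where(l==k);c=np.array([(xs.min()+xs.max())/2, y+h-1-w/2+.5])
print("top disc",c,w,topl([c],i,.055), "width",w, np.linalg.norm(np.diff(topl([[x,c[1]],[x+w,c[1]]],i,.055),axis=0)))
bt=np.array([[ (xs.min()+xs.max())/2, y+h]]);print("near top edge",topl(bt,i,.055))
print([ (q["p"],q["centre"]) for q in robot.pinpoint("wrist","square_knob")])
E
```

```text
[ 260  196   47   60 2173] [282.4997699  226.16935113]
top disc [283. 232.] 47 [[ 0.5074613 -0.2438312]] width 47 0.0308485985803862
near top edge [[ 0.52334824 -0.2504706 ]]
[(0.81, [0.3638, -0.2782, 0.0214]), (0.73, [0.506, -0.2408, 0.0274])]
```

Knob at (0.507, -0.244), consistent with the corner-based estimate.

drive_tool(increments="0.13 0.005 -0.3 0 0 0 -0.3;0 0 -0.6 0 0 0 -0.3;0 0 -0.5 0 0 0 -0.3;0 0 0 0 0 0 -0.3")

```text
t: 20.72
ee_pos: [0.5074, -0.243, 0.0248]
ee_rot: [-0.002, 0.198, 0.98, 0.001]
ft_force: [-0.4, 0.8, -0.1]
opening: 0.0556
finger_force: 0.0
```

drive_tool(increments="0 0 -0.3 0 0 0 -0.3;0 0 -0.2 0 0 0 -0.3;0 0 -0.14 0 0 0 -0.3;0 0 0 0 0 0 -0.3")

```text
t: 21.22
ee_pos: [0.5081, -0.244, -0.0056]
ee_rot: [-0.0, 0.199, 0.98, 0.0]
ft_force: [-0.3, 0.3, 0.1]
opening: 0.0556
finger_force: 0.0
```

drive_tool(increments="0 0 -0.06 0 0 0 0;0 0 0 0 0 0 0.3;0 0 0 0 0 0 1;0 0 0 0 0 0 1;0 0 0 0 0 0 1;0 0 0 0 0 0 1", squeeze=60)

```text
t: 21.98
ee_pos: [0.5084, -0.2443, -0.008]
ee_rot: [0.0, 0.199, 0.98, -0.0]
ft_force: [-0.5, -0.2, 3.0]
opening: 0.0304
finger_force: 59.3
```

drive_tool(increments="0.12 0.3 0 0 0 0.012 1;0.25 0.4 0 0 0 0.02 1;0.25 0.5 0 0 0 0.02 1;0.25 0.5 0 0 0 0.02 1;0.25 0.5 0 0 0 0.02 1;0.14 0.5 0 0 0 0.02 1;0 0.5 0 0 0 0.02 1;0 0.5 0 0 0 0.01 1;0 0.5 0 0 0 0 1;0 0 0 0 0 0 1")

```text
t: 23.22
ee_pos: [0.5712, -0.0314, -0.008]
ee_rot: [-0.0, -0.025, 1.0, 0.0]
ft_force: [0.1, 2.8, 3.9]
opening: 0.0305
finger_force: 59.8
```

drive_tool(increments="0 0.3 0 0 0 0 1;0 0.4 0 0 0 0 1;0 0.3 0 0 0 0 1;0 0.1 0 0 0 0 1;0 0 0 0 0 0 1")

```text
t: 23.85
ee_pos: [0.5714, 0.0224, -0.008]
ee_rot: [0.0, -0.023, 1.0, 0.0]
ft_force: [0.6, 2.3, 5.0]
opening: 0.0308
finger_force: 60.0
```

```bash
python3 w.py w6 .45 .76 -.2 .15; python3 - <<'E'
from h import *
im,d,i=shot("top");print([(l,[(np.round(r["centre"],3).tolist(),round(r["p"],2)) for r in robot.pinpoint(c,l)]) for c in("wrist","top") for l in("square_corner","square_knob")])
E
```

```text
t 23.85 pos [ 0.5714  0.0224 -0.008 ] ty [-0.047  0.999  0.001] tz [ 0.     0.001 -1.   ] yaw 2.68
blue [0.5569 0.1093] [0.1051 0.0318] 86.8
[[0.6085, 0.1275], [0.507, 0.122], [0.5055, 0.0905], [0.509, 0.1025], [0.5935, 0.1065]]
yellow [0.4672 0.0213] [0.0371 0.0506] 69.6
[[0.4925, 0.004], [0.476, 0.05], [0.456, 0.044], [0.4585, -0.0085]]
yellow [0.5588 0.0421] [0.0855 0.0805] 87.1
[[0.5995, 0.0825], [0.515, 0.0795], [0.516, 0.049], [0.5455, 0.0505], [0.547, 0.003], [0.5685, 0.0025], [0.555, 0.0145], [0.554, 0.028], [0.575, 0.057], [0.597, 0.0705]]
yellow [0.6179 0.0248] [0.0219 0.0537] 87.0
[[0.6295, -0.0015], [0.6245, 0.052], [0.606, 0.0435], [0.62, 0.0255], [0.608, 0.005]]
yellow [ 0.6159 -0.0779] [0.0362 0.0563] 86.6
[[0.6355, -0.1045], [0.6345, -0.0895], [0.6015, -0.0505], [0.598, -0.081], [0.605, -0.106]]
red [0.5595 0.0225] [0.046 0.03 ] 90.0
[('square_corner', []), ('square_knob', [([0.57, 0.026, 0.027], 0.57)]), ('square_corner', [([0.313, -0.288, 0.004], 0.86), ([0.677, -0.051, -0.001], 0.62)]), ('square_knob', [([0.37, -0.277, 0.026], 0.87)])]
```

View pics/w6.png

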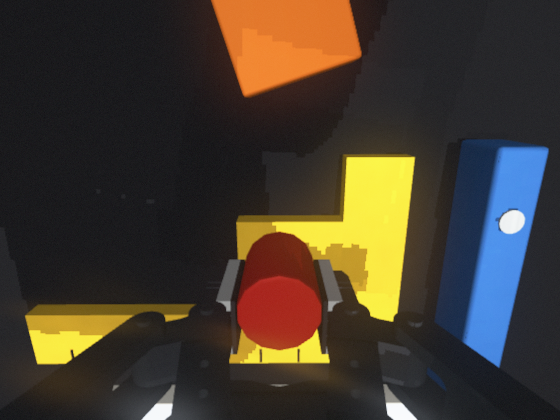

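The view shows the knob held at (280,290), with the short arm's outer edge at column 410 parallel to the blue side upstand at column 460. I'll seat it against the side first, then the tiles.

drive_tool(increments="-0.006 0.14 0 0 0 0 1;-0.006 0.14 0 0 0 0 1;-0.006 0.1 0 0 0 0 1;-0.002 0.04 0 0 0 0 1;0 0.02 0 0 0 0 1;0 0 0 0 0 0 1")

```text
t: 24.9
ee_pos: [0.5706, 0.0432, -0.0079]
ee_rot: [0.0, -0.023, 1.0, -0.0]
ft_force: [0.6, -1.5, 5.6]
opening: 0.0311
finger_force: 59.9
```

drive_tool(increments="0 0.03 0 0 0 0 1;0 0.02 0 0 0 0 1;0 0 0 0 0 0 1")

```text
t: 25.28
ee_pos: [0.5705, 0.0456, -0.0079]
ee_rot: [0.0, -0.023, 1.0, -0.0]
ft_force: [0.9, -1.5, 5.9]
opening: 0.0306
finger_force: 59.9
```

drive_tool(increments="0 0.02 0 0 0 0 1;0 0.02 0 0 0 0 1;0 0 0 0 0 0 1")

```text
t: 25.65
ee_pos: [0.5706, 0.0464, -0.0079]
ee_rot: [0.0, -0.024, 1.0, -0.001]
ft_force: [-0.1, -7.3, 5.9]
opening: 0.0309
finger_force: 60.0
```

Side contact at y ≈ 0.0464. Now push along +x toward the tiles.

drive_tool(increments="0.1 0.005 0 0 0 0 1;0.1 0.005 0 0 0 0 1;0.08 0.004 0 0 0 0 1;0.04 0.002 0 0 0 0 1;0 0 0 0 0 0 1")

```text
t: 26.28
ee_pos: [0.5821, 0.047, -0.008]
ee_rot: [-0.004, -0.024, 1.0, -0.001]
ft_force: [-7.1, -9.0, 11.4]
opening: 0.0307
finger_force: 60.6
```

drive_tool(increments="0.03 0.002 0 0 0 0 1;0.02 0.001 0 0 0 0 1;0 0 0 0 0 0 1")

```text
t: 26.65
ee_pos: [0.5843, 0.0471, -0.008]
ee_rot: [-0.005, -0.024, 1.0, -0.001]
ft_force: [-9.1, -10.0, 11.9]
opening: 0.0305
finger_force: 60.6
```

drive_tool(increments="0.03 -0.008 0.005 0 0 0 1;0.03 0.002 0 0 0 0 1;0 0 0 0 0 0 1")

```text
t: 27.02
ee_pos: [0.588, 0.0472, -0.008]
ee_rot: [-0.004, -0.024, 1.0, -0.001]
ft_force: [-6.6, -7.5, 9.1]
opening: 0.0308
finger_force: 60.2
```

drive_tool(increments="0.03 0.001 0 0 0 0 1;0.02 0.001 0 0 0 0 1;0 0 0 0 0 0 1")

```text
t: 27.4
ee_pos: [0.5904, 0.0474, -0.008]
ee_rot: [-0.004, -0.024, 1.0, -0.001]
ft_force: [-6.4, -7.9, 9.4]
opening: 0.0304
finger_force: 60.4
```

drive_tool(increments="0.02 0.001 0 0 0 0 1;0.02 0.001 0 0 0 0 1;0 0 0 0 0 0 1")

```text
t: 27.78
ee_pos: [0.5925, 0.0475, -0.008]
ee_rot: [-0.004, -0.024, 1.0, -0.001]
ft_force: [-6.8, -6.2, 8.7]
opening: 0.0307
finger_force: 60.4
```

drive_tool(increments="0.02 0.001 0 0 0 0 1;0.01 0 0 0 0 0 1;0 0 0 0 0 0 1")

```text
t: 28.15
ee_pos: [0.5929, 0.0475, -0.008]
ee_rot: [-0.005, -0.024, 1.0, -0.001]
ft_force: [-8.6, -7.2, 10.7]
opening: 0.0306
finger_force: 60.5
```

drive_tool(increments="0.03 0.001 0 0 0 0 1;0 0.01 0 0 0 0 1;0 0 0 0 0 0 1")

```text
t: 28.52
ee_pos: [0.5927, 0.0475, -0.008]
ee_rot: [-0.007, -0.024, 1.0, -0.001]
ft_force: [-10.6, -10.0, 12.9]
opening: 0.0307
finger_force: 60.9
```

```bash
python3 w.py w7 .45 .76 -.2 .15; python3 - <<'E'
from h import *
im2,d2,i2=shot("scene");im,d,i=shot("wrist")
B=(.55,.74,-.15,.15)
o=ortho(im2,i2,.0125,*B,1300);a=cv2.resize(im,(400,300));o=cv2.resize(o,(400,253))
z=np.zeros((553,400,3),np.uint8);z[:253]=o;z[253:]=a
cv2.imwrite("pics/f.png",np.hstack([z,cv2.resize(im2[180:275,255:355],(400,380)).copy() if 0 else cv2.copyMakeBorder(cv2.resize(im2[170:270,250:350],(400,400),interpolation=cv2.INTER_CUBIC),0,153,0,0,cv2.BORDER_CONSTANT)]))
for c in("scene",):print([(l,[(np.round(r["centre"],3).tolist(),round(r["p"],2)) for r in robot.pinpoint(c,l)]) for l in("square_corner","square_knob","tile1_center","tile2_center","tile3_center")])
E
```

```text
t 28.52 pos [ 0.5927  0.0475 -0.008 ] ty [-0.048  0.999 -0.001] tz [-0.013 -0.002 -1.   ] yaw 2.75
blue [0.5604 0.1127] [0.1069 0.0266] 86.2
[[0.613, 0.128], [0.508, 0.1225], [0.509, 0.0975], [0.5115, 0.103], [0.6015, 0.108]]
yellow [0.5802 0.0671] [0.0844 0.0803] 87.2
[[0.62, 0.1075], [0.537, 0.104], [0.538, 0.074], [0.5665, 0.0755], [0.5715, 0.0265], [0.59, 0.028], [0.5765, 0.04], [0.576, 0.0535], [0.594, 0.0795], [0.6185, 0.096]]
yellow [0.6397 0.05  ] [0.0224 0.0536] 85.5
[[0.6515, 0.024], [0.6475, 0.0775], [0.627, 0.0685], [0.641, 0.05], [0.63, 0.03]]
yellow [ 0.6384 -0.0531] [0.0362 0.0552] 87.8
[[0.657, -0.0795], [0.6565, -0.065], [0.6235, -0.026], [0.6205, -0.06], [0.627, -0.081]]
red [0.5818 0.0475] [0.0455 0.03  ] 90.0
[('square_corner', [([0.309, -0.282, 0.005], 0.9), ([0.647, 0.11, 0.003], 0.55)]), ('square_knob', [([0.586, 0.05, 0.03], 0.79)]), ('tile1_center', [([0.671, 0.083, 0.006], 0.56)]), ('tile2_center', [([0.678, 0.009, 0.008], 0.75), ([0.462, 0.021, 0.006], 0.69)]), ('tile3_center', [([0.679, -0.049, 0.006], 0.61)])]
```

View pics/f.png

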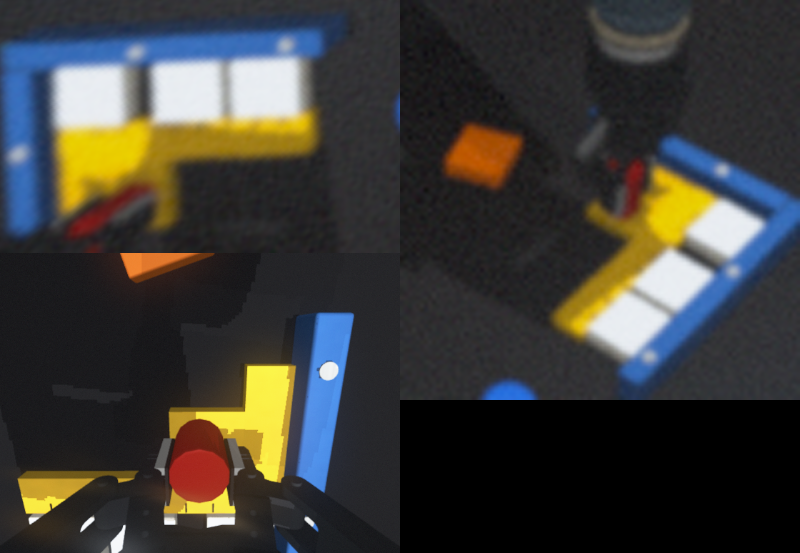

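The view shows the yellow long arm directly against the white row at (180,122), with the short arm along the blue side upstand. Forces are rising with no movement, so it is in contact. I'll press a little firmer and level the tool.

drive_tool(increments="0.03 0.01 0 0 -0.004 0 1;0.02 0.01 0 0 0 0 1;0 0 0 0 0 0 1;0 0 0 0 0 0 1;0 0 0 0 0 0 1;0 0 0 0 0 0 1")

```text
t: 29.68
ee_pos: [0.5931, 0.0475, -0.008]
ee_rot: [-0.003, -0.024, 1.0, -0.001]
ft_force: [-13.7, -13.7, 16.0]
opening: 0.0308
finger_force: 61.4
```

```bash
python3 -c "
from rig import robot
o=robot.get_obs();print(o['t'],o['ee_pos'],o['ft_force']);print(robot.hand_in())"
```

```text
29.675 [ 0.59313077  0.04754393 -0.0080151 ] [-13.68869097 -13.74741286  15.98224443]
the job is handed in; nothing more can be done
None
```

I handed the job in at 29.7 s: the three tiles are flush against the back upstand, and the square is held pressed flat into the corner at about 14 N against both the tiles and the side upstand; no verdict came back, and a first pass over tile 1 missed it because the finger tips sit about 31 mm short of the reported TCP.

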